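Register a hanger blank in the drilling fixture and clamp it

TASK

Load the long plywood blank that has one rounded end into the drilling fixture: pull the clamp's black knob up to its stop, lay the blank flat on the bed and push it until its square end is flush against the end stop and its long edge flush against the long stop, then push the knob down until the clamp's foot bears on the blank. Leave the other pieces and everything else on the bench where they are.

Things in the scene. Friction and masses are not known exactly. Their poses are not given: they have to be found in the camera images.
- datum (a point): Inner corner, on the bed's top, where the drilling fixture's two stops meet. Axes: +x along the long stop away from the end stop (roughly to the robot's right), +y from the bed into the long stop (roughly away from the robot), z up. The fixture is a fixed dark wooden bed, 15 mm thick (so this point is 15 mm above the bench), spanning x -60 to 160 and y -102 to 23 mm.
- long_stop (a point): Middle of the long stop's face, on the bed's top; axes as datum. The stop is an aluminium strip with its face at datum y = 0, from x = -12 to 125 mm, 12 mm wide, standing 8 mm above the bed.
- end_stop (a point): Middle of the end stop's face, on the bed's top; axes as datum. The stop is an aluminium strip with its face at datum x = 0, from y = -85 to 0 mm, 12 mm wide, standing 8 mm above the bed.
- clamp (a joint): Height of the clamp in m: 0 fully down, 0.022 fully up at its stop. It stays wherever it is left (friction 4 N, weight 0.8 N). It is a vertical shaft in a pillar (26 mm across, 33 mm high, on the bed at datum x = -37, y = -20 mm) with a knob on top and a 14 mm wide arm reaching along datum +x over the end stop to a foot. Lowered on a seated blank it comes to rest at about 0.005.
- knob (a point): Centre of the clamp's black round knob, 30 mm across and 20 mm high, vertical axis; moves up and down with the clamp. At clamp 0 it is 92 mm above the bench. Below it is only the 10 mm shaft down to the clamp's arm, whose upper side is 33 mm below this point and moves with it.
- clamp_foot (a point): Middle of the underside of the clamp's foot, 14 x 14 mm; it hangs over the place of the blank's square end, 7.5 mm from the end stop's face. It is 9 mm above the bed at clamp 0 and 31 mm at 0.022, so the 14 mm thick blank passes under it only when the clamp is up.
- blank_centre (a point): Centre (half-way up) of the blank to be loaded: a plywood bar 110 mm long, 40 mm wide, 14 mm thick, about 45 g, with one square end and one fully rounded end (20 mm radius). x axis along its length, +x towards the rounded end; z up. It starts flat on the bench.
- blank_foot (a point): Middle of the blank's square end face, half-way up: 55 mm from the centre along the blank's -x.
- square_bar: Another plywood bar, 110 x 40 x 14 mm, square at both ends; origin at the centre of its underside. Not to be moved.
- short_blank: Another plywood piece with one round end, only 70 mm long, 40 wide, 14 thick; origin at the centre of its underside. Not to be moved.
- hoop: Flat plywood ring, 90 mm across, 12 mm high; origin at the centre of its underside. Not to be moved.
- glue: Standing glue bottle, 40 mm across, 120 mm high; origin at the centre of its underside. Not to be moved.
- cup: Steel cup, 48 mm across, 60 mm high; origin at the centre of its underside. Not to be moved.
- phone: Phone lying flat, 150 x 72 x 9 mm; origin at the centre of its underside. Not to be moved.
There are look-alikes about, which are no part of the job. Leave any green or purple look-alike of the part that bears blank_centre alone.

How it is judged (in metres and radians):
On the way, in this order (a step that is already met when the one before it is completed fails the run):
1. the clamp is pulled up to its stop (at least 18 of 22 mm) (value of joint clamp above 0.018 m), for 0.2 s.
2. with the clamp still up, the blank lies on the bed with its square end against the end stop and its long edge against the long stop (x of blank_foot in the frame of datum between -0.002 and 0.0025 m and y of blank_foot in the frame of datum between -0.0225 and -0.018 m and y of blank_centre in the frame of datum between -0.0225 and -0.018 m and z of blank_foot in the frame of datum between 0.005 and 0.009 m and angle between the x axis of blank_centre and the x axis of datum, either way round below 0.035 rad and value of joint clamp above 0.018 m), for 0.2 s.
At the end, for the whole second after the job is handed in: The blank lies flat on the bed, square end within 2.5 mm of the end stop, long edge within 2.5 mm of the long stop and parallel to it within 0.035 rad (2 degrees) and the clamp is down on it (below 7.2 mm of its travel; it bears on the blank at about 5 mm) (x of blank_foot in the frame of datum between -0.002 and 0.0025 m and y of blank_foot in the frame of datum between -0.0225 and -0.018 m and y of blank_centre in the frame of datum between -0.0225 and -0.018 m and z of blank_foot in the frame of datum between 0.005 and 0.009 m and angle between the x axis of blank_centre and the x axis of datum, either way round below 0.035 rad and value of joint clamp below 0.0072 m); the robot touches nothing.
It fails at once if another piece or bench thing is moved by more than 20 mm (distance of any of square_bar, short_blank, hoop, glue, cup, phone from where it was at the start of the episode above 0.02 m).
It also fails if it takes over 62 s, if anything falls off the work surface, if the arm or the gripper's body presses on something with over 40 N, if the wrist force passes 120 N, or if a joint passes its speed limit or range.

ROBOT

A 6-joint arm with a two-finger parallel gripper is mounted at the origin on the work surface. World frame = base frame: x ahead of the robot, y to its left, z up, the work surface at z = 0. Lengths are in m, angles in degrees, forces in N, time in s.
With the tool pointing down it reaches from about 0.25 to 0.725 m from the base axis. Payload 9.7 kg.
Tool frame: the origin (TCP) lies midway between the tips of the shut fingers; the grasp point (between the pads) lies 19 mm behind it; z points along the fingers, y is the line along which they close (so a half turn about z gives the same grasp; the last joint's range is limited). The gripper opens to 85 mm and grips with 20 to 120 N. Pads are 22 mm wide; open, the fingers measure 114 mm over their backs; the gripper's body (76 mm by 85 mm) begins 54 mm behind the grasp point. The pads swing forward as they close: fully open they stand 13 mm farther back than shut.
Start: joints at [71.963, 4.979, 10.078, 95.1, 0, 90], TCP at [0.17, 0.523, 0.211] pointing down, gripper open.
Joint ranges: [-179.16, 179.16], [-48.56, 103.87], [-65.8, 70.77], [-126.05, 130.52], [-82.76, 87.17], [-180, 180]. Speed limits (degrees/s): [127.2, 127.2, 147.25, 180, 180, 180].

INTERFACE

Orientations are given as [roll, pitch, yaw] about the fixed x, y, z axes, in that order (R = Rz(yaw) Ry(pitch) Rx(roll)).
In Python, from workcell import bot gives the robot as it stands.
- The arm moves only by the shell command python3 -m crank 'ROWS' [FORCE]. ROWS is JSON, a list of rows, each an object with "gripper": the finger opening in mm, from 0 to 85.4; "travel": the shift along the tool's x, y, z in mm, a list of three; "twist": the turn, a rotation vector about the tool's x, y, z in rad, a list of three. In form: [{"gripper": gripper, "travel": [tx, ty, tz], "twist": [rx, ry, rz]}, ...]. A call has 1 to 12 rows; each row shifts and turns the commanded pose from where the row before left it, along the tool's axes as they then stand; what a row does not reach is not made up. A row lasts 1/8 s, in which the tool goes at most 62.5 mm and 10.7 degrees, less where a joint would pass 70% of its speed; a pose out of reach is approached as far as the arm can. A call is refused whole if a number of a shift passes 62.5 or a number of a turn 0.188, either way. A call with a gripper value outside its range is refused whole. The fingers move at their own pace and stop on an object; FORCE is the grip in N (left out, the last holds). Time passes only in rows, so rows that do not move let the fingers close. It gives the time, the measured TCP pose, the force, the opening and the grip force at its end, in the units of the state.
- bot.get_obs(): the state, without advancing time (a new reading comes with each control period).
- bot.camera(name): name is "scene" or "top" or "wrist"; returns the picture (420x560x3 uint8, red, green, blue); there is no depth.
- bot.calibration(name): a dict with "vfov" (degrees; the focal length in pixels is half the picture's height over the tangent of half this angle, whatever the lens; pixels are square), "cx", "cy" (the principal point, pixels), "camera_from_world" (4x4, takes a point from world to camera coordinates). Camera axes: x right, y down, z forward; pixel columns grow to the right and rows downward; lengths in m; the calibration is good to about 2 mm. A picture is of the moment at which its call begins: read the wrist's pose just before it. calibration takes no time and is no camera call; for the wrist camera it gives the pose at the moment of the call.
- bot.job_done(): hands the job in; it is judged then, once.
The state is a dict: "time": time; "q": joint angles; "qd": joint speeds; "joint_efforts": joint torques, N m; "ee_pos": TCP position; "tcp_rot": TCP orientation; "wrist_force": force on the tool from outside, world axes, zero at the start; "torque": the same for the moment, N m; "opening": finger opening in m; "grasp_force": force on a finger pad.
Only numpy, scipy, OpenCV 4.12 (cv2) and the standard library are available. Lean on these libraries where they do the work, as an engineer would, in place of code of your own. Each camera call takes 0.05 s, during which the arm holds its last target. There are 200 camera calls.

## Working session

There is one attempt and no reset: what is moved stays moved. The work goes in short steps, Python scripts to look and compute and a shell command to move; the robot and the scene stay as the last step left them, time stands still between calls to the robot, and variables do not carry over. Pictures are saved under pics/ and viewed, at most 10 in all, crops included, and the job is handed in when it is done.

```bash
mkdir -p pics; cat > h.py <<'E'
from workcell import bot
import cv2, numpy as np
def snap(n,f):
    c=bot.calibration(n); im=bot.camera(n); cv2.imwrite('pics/'+f,im[:,:,::-1]); return im,c
def ray(c,u,v,z):
    f=210/np.tan(np.radians(c['vfov']/2)); T=np.array(c['camera_from_world']); R=T[:3,:3]; o=-R.T@T[:3,3]
    d=R.T@np.array([(u-c['cx'])/f,(v-c['cy'])/f,1]); return o+d*(z-o[2])/d[2]
def proj(c,p):
    f=210/np.tan(np.radians(c['vfov']/2)); T=np.array(c['camera_from_world']); q=T[:3,:3]@np.array(p)+T[:3,3]
    return q[:2]/q[2]*f+[c['cx'],c['cy']]
E
python3 - <<'E'
from h import *
for n in('top','scene'):
    im,c=snap(n,n+'0.png'); print(n,c['vfov'],c['cx'],c['cy'],-np.array(c['camera_from_world'])[:3,:3].T@np.array(c['camera_from_world'])[:3,3])
print(bot.get_obs())
E
```

```text
top 54.51465302851584 276.72386628238485 213.67965610766777 [ 0.36636732 -0.05973591  1.25950915]
scene 56.46515888905679 277.37783488419285 208.7141743009147 [1.20473018 0.04878435 0.7889159 ]
{'time': 0.1, 'q': array([7.19617796e+01, 5.01018101e+00, 1.00392452e+01, 9.51001996e+01,
       4.40789574e-04, 9.00006335e+01]), 'qd': array([ 0.06638418, -0.17048159,  0.01410014, -0.03572952, -0.09668142,
        0.0894122 ]), 'joint_efforts': array([-3.75984182e-04, -5.21563768e+01,  4.65651655e+01,  1.59666315e-02,
       -1.72582963e-05, -1.40762222e-05]), 'ee_pos': array([0.17023437, 0.52274835, 0.21043482]), 'tcp_rot': array([-1.79928865e+02, -4.40002762e-04,  1.61961146e+02]), 'wrist_force': array([ 0.0397357 ,  0.01644894, -0.44327018]), 'torque': array([ 0.02838527, -0.00154457, -0.00387729]), 'grasp_force': 0.0, 'opening': 0.08555523026864437}
```

View pics/top0.png

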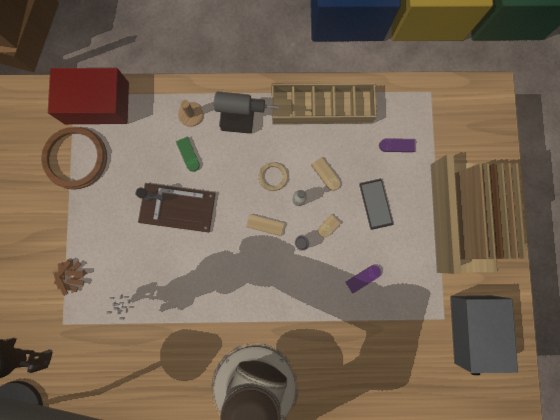

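View pics/scene0.png

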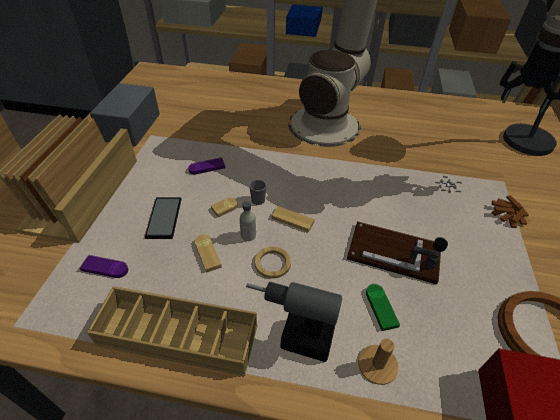

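The top view shows the fixture at (177,207), with the knob at (142,193). The blank candidate is at (326,174), the square bar at (266,224) and the short blank at (330,226). I'll segment these pieces and zoom in.

```bash
python3 - <<'E'
from h import *
c=bot.calibration('top'); im=cv2.imread('pics/top0.png')
print(proj(c,[0,0,0]),proj(c,bot.get_obs()['ee_pos']))
hsv=cv2.cvtColor(im,cv2.COLOR_BGR2HSV)
m=((hsv[...,1]>75)&(hsv[...,2]>110)&(hsv[...,0]<32)).astype(np.uint8); m[:, :225]=0;m[:130]=0;m[250:]=0;m[:,350:]=0
cs,_=cv2.findContours(m,0,1)
for k in cs:
    if cv2.contourArea(k)<80: continue
    (x,y),s,a=cv2.minAreaRect(k); b=cv2.boxPoints(((x,y),s,a))
    print('c',x,y,ray(c,x,y,.014)[:2],cv2.contourArea(k)); print(np.array([ray(c,*p,.014)[:2] for p in b]).round(4).tolist(), b.round(1).tolist())
crop=cv2.hconcat([cv2.resize(im[170:240,120:230],(770,490)[::1])])
cv2.imwrite('pics/crop1.png',cv2.hconcat([cv2.resize(im[175:240,130:225],(475,325),interpolation=2),cv2.resize(im[145:210,295:355],(300,325),interpolation=2)]))
print(cs and None)
E
```

```text
[253.71012798 386.44143936] [ 38.90174677 343.84354412]
c 327.75 226.25 [ 0.4724541  -0.23000053] 246.0
[[0.4629, -0.1921], [0.5102, -0.241], [0.4821, -0.268], [0.435, -0.2191]] [[315.5, 229.5], [331.0, 214.0], [340.0, 223.0], [324.5, 238.5]]
c 264.929443359375 224.51454162597656 [ 0.47979675 -0.03726524] 412.5
[[0.475, 0.0199], [0.5137, 0.0095], [0.4846, -0.0946], [0.4461, -0.0838]] [[246.3000030517578, 226.3000030517578], [249.60000610351562, 213.6999969482422], [283.6000061035156, 222.8000030517578], [280.20001220703125, 235.3000030517578]]
c 272.5 176.5 [ 0.62943487 -0.06198282] 581.0
[[0.6727, -0.0203], [0.672, -0.1046], [0.5865, -0.1034], [0.5873, -0.0198]] [[259.0, 163.0], [286.0, 163.0], [286.0, 190.0], [259.0, 190.0]]
c 326.2200012207031 174.4600067138672 [ 0.63437282 -0.22942283] 391.0
[[0.6668, -0.182], [0.6907, -0.2141], [0.6021, -0.2766], [0.5786, -0.2446]] [[310.79998779296875, 164.39999389648438], [320.8999938964844, 156.8000030517578], [341.6000061035156, 184.5], [331.6000061035156, 192.10000610351562]]
None
```

View pics/crop1.png

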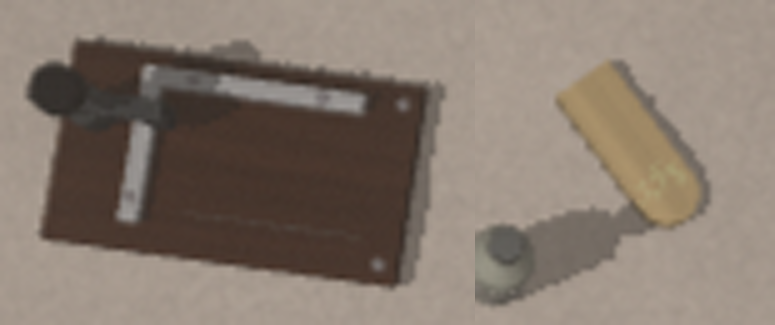

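The left crop shows the fixture: bed corners, stops and knob are all visible. The right crop confirms the long blank, with its rounded end at the lower right, around pixel (337,188). Next I'll fit the datum and work out the first move.

```bash
cat >> h.py <<'E'
def fit(D,W):
    D=np.array(D,float);W=np.array(W,float)[:,:2]; d=D[:,0]+1j*D[:,1]; w=W[:,0]+1j*W[:,1]
    r=((w-w.mean())*np.conj(d-d.mean())).sum(); r/=abs(r); t=w.mean()-r*d.mean()
    return r,t,abs(w-r*d-t)
def totool(dx,dy):
    y=np.radians(bot.get_obs()['tcp_rot'][2]); return np.array([dx*np.cos(y)+dy*np.sin(y), dx*np.sin(y)-dy*np.cos(y)])*1000
E
python3 - <<'E'
from h import *
c=bot.calibration('top')
px=np.array([[77,40],[442,85],[398,287],[42,237]])/5+[130,175]-.5
W=[ray(c,*p,.015) for p in px]
r,t,e=fit([[-.06,.023],[.16,.023],[.16,-.102],[-.06,-.102]],W)
print('datum',t,np.degrees(np.angle(r)),'res',e)
k=t+r*(-.037-.02j); print('knob',k, 'top px pred',proj(c,[k.real,k.imag,.102]),'seen',np.array([57,88])/5+[130,175])
for D in ([0,0],[.125,0],[0,-.085]):
    z=t+r*(D[0]+1j*D[1]); print(D,(proj(c,[z.real,z.imag,.023])-[130,175])*5)
p=bot.get_obs()['ee_pos']; print(p,totool(k.real-p[0],k.imag-p[1]))
E
```

```text
datum (0.5835764565172126+0.2745321612802297j) -98.61515891857154 res [0.00269419 0.00585036 0.00169167 0.00169685]
knob (0.569344607498871+0.3141106209965846j) top px pred [141.56549129 191.89556359] seen [141.4 192.6]
[0, 0] [164.39394646  82.86887469]
[0.125, 0] [366.05223694 111.12610994]
[0, -0.085] [140.44402904 219.40639764]
[0.17023437 0.52274835 0.21043482] [-444.09981405  -74.79328084]
```

```bash
python3 -m crank '[{"gripper":85,"travel":[-55.5,-9.4,0],"twist":[0,0,0]},{"gripper":85,"travel":[-55.5,-9.4,0],"twist":[0,0,0]},{"gripper":85,"travel":[-55.5,-9.4,0],"twist":[0,0,0]},{"gripper":85,"travel":[-55.5,-9.4,0],"twist":[0,0,0]},{"gripper":85,"travel":[-55.5,-9.4,0],"twist":[0,0,0]},{"gripper":85,"travel":[-55.5,-9.4,0],"twist":[0,0,0]},{"gripper":85,"travel":[-55.5,-9.4,0],"twist":[0,0,0]},{"gripper":85,"travel":[-55.5,-9.4,0],"twist":[0,0,0]},{"gripper":85,"travel":[0,0,0],"twist":[0,0,-0.164]},{"gripper":85,"travel":[0,0,0],"twist":[0,0,0]},{"gripper":85,"travel":[0,0,0],"twist":[0,0,0]}]' && python3 - <<'E'
from h import *
o=bot.get_obs(); print(o['ee_pos'],o['tcp_rot'],o['q'])
im,c=snap('wrist','w1.png'); print(c)
for n,D in (('knobtop',[-.037,-.02,.102]),('datum',[0,0,.023]),('lsend',[.125,0,.023]),('esend',[0,-.085,.023])):
    z=0.58358+.27453j+np.exp(-1j*np.radians(98.6))*(D[0]+1j*D[1]); print(n,proj(c,[z.real,z.imag,D[2]]))
E
```

```text
time: 1.48
ee_pos: [0.5687, 0.3143, 0.2111]
tcp_rot: [-180.0, -0.0, 171.2]
wrist_force: [-0.6, 0.7, -0.0]
opening: 0.0852
grasp_force: 0.0
[0.56872497 0.31432972 0.21107165] [-1.79996056e+02 -1.01084028e-02  1.71203775e+02] [2.89276359e+01 1.95350863e+01 2.71639230e+01 9.76392453e+01
 3.06522491e-03 3.77238604e+01]
{'vfov': 69.61676560413854, 'cx': 277.1983038626, 'cy': 205.239255394851, 'camera_from_world': array([[ 1.52856276e-01,  9.88248281e-01,  5.43043864e-04,
        -3.96952051e-01],
       [ 9.35572673e-01, -1.44885695e-01,  3.22043333e-01,
        -5.29873423e-01],
       [ 3.18337449e-01, -4.87182876e-02, -9.46724774e-01,
         2.15693456e-01],
       [ 0.00000000e+00,  0.00000000e+00,  0.00000000e+00,
         1.00000000e+00]])}
knobtop [277.77430182 194.77306048]
datum [247.15765605 191.83142086]
lsend [144.11278838 192.17980414]
esend [244.47705286 119.03568578]
```

View pics/w1.png

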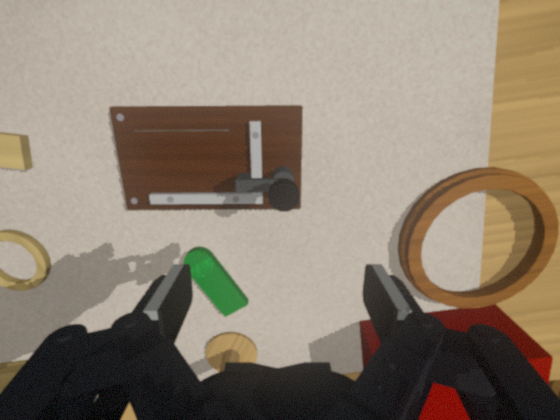

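The wrist view shows the knob top at (284,194), the end-stop inner face at about column 250 and the long-stop end at (149,194). Everything sits about 5 px right of the prediction, so I'll refit from this closer view by thresholding the aluminium.

```bash
python3 - <<'E'
from h import *
c=bot.calibration('wrist'); im=cv2.imread('pics/w1.png'); hsv=cv2.cvtColor(im,cv2.COLOR_BGR2HSV)
# dark bed corners
b=((hsv[...,2]<95)).astype(np.uint8); b[:90]=0;b[235:]=0;b[:,:90]=0;b[:,320:]=0
al=((hsv[...,1]<60)&(hsv[...,2]>110)).astype(np.uint8)
# stop edges: sub-pixel-ish by mask rows/cols
cols=range(165,230,8); inner=[np.where(al[185:207,u])[0].min()+185 for u in cols]; print('long inner rows',inner)
rows=range(130,170,6); inc=[np.where(al[r,240:265])[0].min()+240 for r in rows]; print('end inner cols',inc)
le=[np.where(al[r,120:200])[0].min()+120 for r in (197,199,201)]; et=[np.where(al[100:150,u])[0].min()+100 for u in(253,256,258)]; print(le,et)
g=cv2.cvtColor(im,cv2.COLOR_BGR2GRAY)
L=np.array([ray(c,u,v-.5,.023)[:2] for u,v in zip(cols,inner)]); E=np.array([ray(c,u-.5,v,.023)[:2] for u,v in zip(inc,rows)])
def line(P): vx,vy,x,y=cv2.fitLine(P.astype(np.float32),2,0,.01,.01).ravel(); return np.array([x,y]),np.array([vx,vy])
p,d=line(L);q,e=line(E); print('ang',np.degrees(np.arctan2(d[1],d[0])),np.degrees(np.arctan2(e[1],e[0])))
s=np.linalg.solve(np.c_[d,-e],q-p); D=p+s[0]*d; print('datum',D)
lend=ray(c,np.mean(le)-.5,197,.023)[:2]; eend=ray(c,255,np.mean(et)-.5,.023)[:2]; print('len',np.linalg.norm(lend-D),np.linalg.norm(eend-D))
print('knob seen',ray(c,284,194,.102), ray(c,284,194,.092))
k=(b[175:215,265:303]); m=(g[170:220,262:305]<45).astype(np.uint8); cs=max(cv2.findContours(m,0,1)[0],key=cv2.contourArea); print(cv2.minEnclosingCircle(cs))
E
```

```text
long inner rows [np.int64(193), np.int64(193), np.int64(193), np.int64(193), np.int64(193), np.int64(193), np.int64(193), np.int64(194), np.int64(194)]
end inner cols [np.int64(249), np.int64(250), np.int64(250), np.int64(250), np.int64(250), np.int64(251), np.int64(251)]
[np.int64(120), np.int64(120), np.int64(120)] [np.int64(100), np.int64(100), np.int64(100)]
ang 80.37193 -7.679329
datum [0.5865993  0.27986553]
len 0.16158976717809978 0.10807670373454717
knob seen [0.56948506 0.32016056 0.102     ] [0.57248154 0.31994451 0.092     ]
((11.0, 15.0), 9.999999747378752e-05)
```

```bash
python3 -m crank '[{"gripper":85,"travel":[-1.7,5.3,30],"twist":[0,0,0]},{"gripper":85,"travel":[0,0,40],"twist":[0,0,0]},{"gripper":85,"travel":[0,0,40],"twist":[0,0,0]},{"gripper":85,"travel":[0,0,29],"twist":[0,0,0]},{"gripper":30,"travel":[0,0,0],"twist":[0,0,0]},{"gripper":25,"travel":[0,0,0],"twist":[0,0,0]},{"gripper":25,"travel":[0,0,0],"twist":[0,0,0]},{"gripper":25,"travel":[0,0,0],"twist":[0,0,0]},{"gripper":25,"travel":[0,0,0],"twist":[0,0,0]},{"gripper":25,"travel":[0,0,0],"twist":[0,0,0]}]' 40; python3 -c "
from h import *
snap('wrist','w2.png'); snap('scene','s2.png'); print(bot.get_obs()['wrist_force'])"
```

```text
time: 2.78
ee_pos: [0.5723, 0.3198, 0.0729]
tcp_rot: [179.9, 0.1, 171.4]
wrist_force: [1.4, 6.1, 3.5]
opening: 0.0278
grasp_force: 39.2
[2.7667836  5.68784526 3.7812658 ]
```

View pics/w2.png

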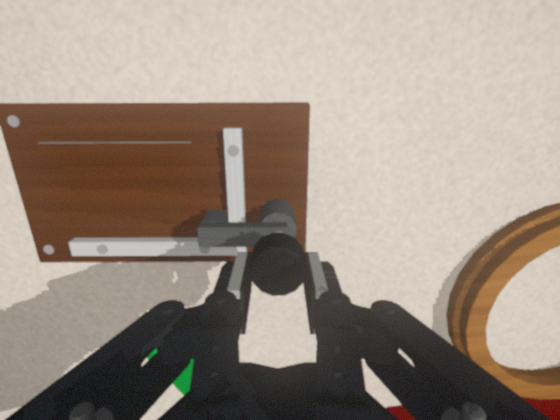

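The wrist view shows the knob between the pads near (277,262). The grip is 39 N. Next I'll pull up.

```bash
python3 -m crank '[{"gripper":20,"travel":[0,0,-4],"twist":[0,0,0]},{"gripper":20,"travel":[0,0,-5],"twist":[0,0,0]},{"gripper":20,"travel":[0,0,-5],"twist":[0,0,0]},{"gripper":20,"travel":[0,0,-4],"twist":[0,0,0]},{"gripper":20,"travel":[0,0,-3.5],"twist":[0,0,0]},{"gripper":20,"travel":[0,0,0],"twist":[0,0,0]},{"gripper":20,"travel":[0,0,0],"twist":[0,0,0]},{"gripper":20,"travel":[0,0,0],"twist":[0,0,0]}]' 50; python3 -c "
from h import *
snap('scene','s3.png'); print(bot.get_obs()['wrist_force'])"
```

```text
time: 3.88
ee_pos: [0.5723, 0.3197, 0.0934]
tcp_rot: [179.9, 0.0, 171.4]
wrist_force: [4.6, 6.9, -1.2]
opening: 0.0272
grasp_force: 49.8
[ 3.97154206  6.65494628 -0.81933254]
```

```bash
python3 -m crank '[{"gripper":20,"travel":[0,0,-2],"twist":[0,0,0]},{"gripper":20,"travel":[0,0,-1],"twist":[0,0,0]},{"gripper":20,"travel":[0,0,0],"twist":[0,0,0]},{"gripper":20,"travel":[0,0,0],"twist":[0,0,0]}]' 50; python3 -c "
from h import *
im,_=snap('scene','s4.png')
a=[cv2.resize(cv2.imread(f'pics/{n}.png')[190:310,340:470],(390,360),interpolation=2) for n in('s2','s4')]; cv2.imwrite('pics/cmp.png',cv2.hconcat(a))"
```

```text
time: 4.42
ee_pos: [0.5722, 0.3197, 0.0952]
tcp_rot: [180.0, -0.0, 171.4]
wrist_force: [5.7, 7.8, -8.3]
opening: 0.0274
grasp_force: 50.3
```

View pics/cmp.png

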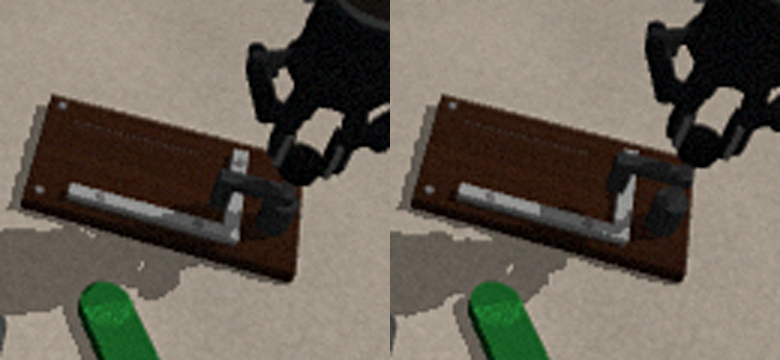

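The comparison shows the clamp arm clearly risen, and the tool moved 22.3 mm to reach the stop. Next I'll release the knob, lift, and compute the path to the blank.

```bash
python3 -m crank '[{"gripper":85,"travel":[0,0,0],"twist":[0,0,0]},{"gripper":85,"travel":[0,0,0],"twist":[0,0,0]},{"gripper":85,"travel":[0,0,0],"twist":[0,0,0]},{"gripper":85,"travel":[0,0,0],"twist":[0,0,0]},{"gripper":85,"travel":[0,0,-50],"twist":[0,0,0]},{"gripper":85,"travel":[0,0,-60],"twist":[0,0,0]},{"gripper":85,"travel":[0,0,0],"twist":[0,0,0]}]'; python3 - <<'E'
from h import *
p=bot.get_obs()['ee_pos']; print(totool(.62-p[0],-.21-p[1]))
c=bot.calibration('top'); print('glue',ray(c,299,195,.12), ray(c,303,203,0))
E
```

```text
time: 5.35
ee_pos: [0.5731, 0.3197, 0.2127]
tcp_rot: [179.7, 0.4, 171.4]
wrist_force: [0.5, 0.6, -0.3]
opening: 0.0855
grasp_force: 0.0
[-125.96333741 -516.65250266]
glue [ 0.55303831 -0.13629309  0.12      ] [ 0.54728517 -0.15640819  0.        ]
```

```bash
python3 -m crank '[{"gripper":85,"travel":[-12.6,-51.7,0],"twist":[0,0,0]},{"gripper":85,"travel":[-12.6,-51.7,0],"twist":[0,0,0]},{"gripper":85,"travel":[-12.6,-51.7,0],"twist":[0,0,0]},{"gripper":85,"travel":[-12.6,-51.7,0],"twist":[0,0,0]},{"gripper":85,"travel":[-12.6,-51.7,0],"twist":[0,0,0]},{"gripper":85,"travel":[-12.6,-51.7,0],"twist":[0,0,0]},{"gripper":85,"travel":[-12.6,-51.7,0],"twist":[0,0,0]},{"gripper":85,"travel":[-12.6,-51.7,0],"twist":[0,0,0]},{"gripper":85,"travel":[-12.6,-51.7,0],"twist":[0,0,0]},{"gripper":85,"travel":[-12.6,-51.7,0],"twist":[0,0,0]},{"gripper":85,"travel":[0,0,0],"twist":[0,0,0]}]' && python3 -m crank '[{"gripper":85,"travel":[0,0,0],"twist":[0,0,-0.152]},{"gripper":85,"travel":[0,0,0],"twist":[0,0,-0.152]},{"gripper":85,"travel":[0,0,0],"twist":[0,0,-0.152]},{"gripper":85,"travel":[0,0,0],"twist":[0,0,-0.152]},{"gripper":85,"travel":[0,0,0],"twist":[0,0,-0.152]},{"gripper":85,"travel":[0,0,0],"twist":[0,0,0]},{"gripper":85,"travel":[0,0,0],"twist":[0,0,0]}]' && python3 - <<'E'
from h import *
o=bot.get_obs(); print(o['q'])
im,c=snap('wrist','w3.png'); im=im[:,:,::-1]
pc=proj(c,[.634,-.229,.014]); print(pc)
hsv=cv2.cvtColor(np.ascontiguousarray(im),cv2.COLOR_BGR2HSV); m=((hsv[...,1]>70)&(hsv[...,2]>110)&(hsv[...,0]>8)&(hsv[...,0]<32)).astype(np.uint8)
for k in cv2.findContours(m,0,1)[0]:
    if cv2.contourArea(k)<1500: continue
    W=np.array([ray(c,*q[0],.014)[:2] for q in k],np.float32); r=cv2.minAreaRect(W*1000); b=cv2.boxPoints(r)
    print(cv2.boundingRect(k),r,b.tolist(),'centroid',W.mean(0))
E
```

```text
time: 6.72
ee_pos: [0.618, -0.2146, 0.2051]
tcp_rot: [-180.0, -0.1, 171.1]
wrist_force: [0.0, -0.2, -0.2]
opening: 0.0848
grasp_force: 0.0
time: 7.6
ee_pos: [0.6185, -0.2106, 0.2065]
tcp_rot: [180.0, -0.0, -145.3]
wrist_force: [0.4, -0.2, 0.2]
opening: 0.0852
grasp_force: 0.0
[-1.88019173e+01  1.99546674e+01  2.71833780e+01  9.72413339e+01
  3.71650947e-03 -5.35471428e+01]
[258.38496958 176.61379978]
(178, 306, 112, 67) ((883.8385009765625, -118.78244018554688), (172.24273681640625, 85.73767852783203), 88.83348846435547) [[839.2252807617188, -204.01324462890625], [924.9452514648438, -205.75869750976562], [928.4517211914062, -33.5516357421875], [842.7317504882812, -31.806182861328125]] centroid [ 0.8696922  -0.13014367]
(0, 234, 150, 91) ((906.132080078125, -361.51629638671875), (128.6165771484375, 188.77967834472656), 0.5861416459083557) [[840.861572265625, -267.7892761230469], [842.792724609375, -456.5590515136719], [971.402587890625, -455.2433166503906], [969.471435546875, -266.4735412597656]] centroid [ 0.90437245 -0.36717114]
(239, 133, 35, 90) ((638.8563232421875, -229.302429199
[... 217 characters left out ...]
80.90859985351562]] centroid [ 0.6405715  -0.22793005]
(425, 118, 75, 91) ((482.8786926269531, -36.040470123291016), (111.52410125732422, 41.19301223754883), 74.41942596435547) [[448.06170654296875, -84.22138977050781], [487.74102783203125, -95.28555297851562], [517.6956787109375, 12.140449523925781], [478.016357421875, 23.204612731933594]] centroid [ 0.48214668 -0.03718875]
(306, 33, 69, 51) ((474.8397521972656, -229.04209899902344), (40.410343170166016, 71.32228088378906), 46.0427360534668) [[435.1439514160156, -218.83377075195312], [486.4858703613281, -268.3401184082031], [514.5355224609375, -239.25042724609375], [463.1936340332031, -189.74407958984375]] centroid [ 0.47711298 -0.23151001]
```

View pics/w3.png

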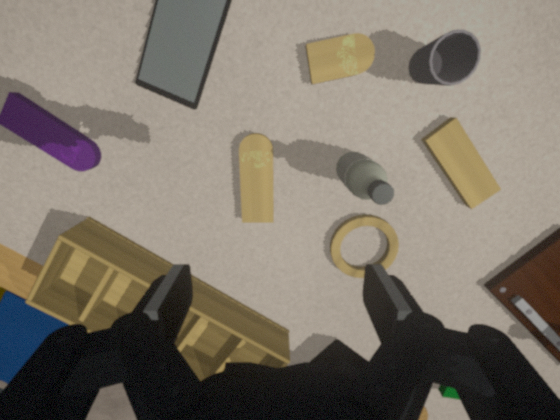

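The wrist view shows the blank at (257,180), measuring 110.6 x 40.4 mm, which matches. Its centre is (0.639,-0.229) and the round end is towards the robot. Next I'll descend and grip.

```bash
python3 -m crank '[{"gripper":60,"travel":[-6.2,-27,40],"twist":[0,0,-0.009]},{"gripper":60,"travel":[0,0,50],"twist":[0,0,0]},{"gripper":60,"travel":[0,0,50],"twist":[0,0,0]},{"gripper":60,"travel":[0,0,40],"twist":[0,0,0]},{"gripper":60,"travel":[0,0,0],"twist":[0,0,0]}]' && python3 -m crank '[{"gripper":60,"travel":[0,0,15],"twist":[0,0,0]},{"gripper":60,"travel":[0,0,8],"twist":[0,0,0]},{"gripper":60,"travel":[0,0,0],"twist":[0,0,0]},{"gripper":60,"travel":[0,0,0],"twist":[0,0,0]}]'
```

```text
time: 8.28
ee_pos: [0.6369, -0.2288, 0.023]
tcp_rot: [179.7, -0.2, -144.7]
wrist_force: [0.9, 0.9, 0.4]
opening: 0.0602
grasp_force: 0.0
time: 8.78
ee_pos: [0.6395, -0.2298, 0.0044]
tcp_rot: [-180.0, 0.0, -144.6]
wrist_force: [-0.4, -0.9, 0.5]
opening: 0.0598
grasp_force: 0.0
```

```bash
python3 -m crank '[{"gripper":60,"travel":[0,0,3],"twist":[0,0,0]},{"gripper":44,"travel":[0,0,0],"twist":[0,0,0]},{"gripper":30,"travel":[0,0,0],"twist":[0,0,0]},{"gripper":30,"travel":[0,0,0],"twist":[0,0,0]},{"gripper":30,"travel":[0,0,0],"twist":[0,0,0]},{"gripper":30,"travel":[0,0,0],"twist":[0,0,0]}]' 50 && python3 -m crank '[{"gripper":30,"travel":[0,0,-20],"twist":[0,0,0]},{"gripper":30,"travel":[0,0,-60],"twist":[0,0,0]},{"gripper":30,"travel":[0,0,-60],"twist":[0,0,0]},{"gripper":30,"travel":[0,0,-30],"twist":[0,0,0]},{"gripper":30,"travel":[0,0,0],"twist":[0,0,0]},{"gripper":30,"travel":[0,0,0],"twist":[0,0,0]}]'; python3 - <<'E'
from h import *
p=bot.get_obs()['ee_pos']
D=.5866+.2799j; r=np.exp(-1j*np.radians(98.7)); t=D+r*(.075-.047j); print(t, totool(t.real-p[0],t.imag-p[1]))
E
```

```text
time: 9.52
ee_pos: [0.6391, -0.2297, 0.0006]
tcp_rot: [-180.0, 0.0, -144.6]
wrist_force: [-0.5, -0.0, -0.6]
opening: 0.0299
grasp_force: 0.0
time: 10.28
ee_pos: [0.639, -0.2296, 0.1704]
tcp_rot: [180.0, -0.0, -144.6]
wrist_force: [-0.3, -0.5, 0.4]
opening: 0.03
grasp_force: 0.0
(0.5287962258014505+0.21287221704096804j) [-166.6752724   424.46939449]
```

The fingers closed on nothing, so I'll look.

```bash
python3 - <<'E'
from h import *
im,c=snap('wrist','w4.png'); im=im[:,:,::-1]
hsv=cv2.cvtColor(np.ascontiguousarray(im),cv2.COLOR_BGR2HSV); m=((hsv[...,1]>70)&(hsv[...,2]>110)&(hsv[...,0]>8)&(hsv[...,0]<32)).astype(np.uint8)
for k in cv2.findContours(m,0,1)[0]:
    if cv2.contourArea(k)<1500: continue
    W=np.array([ray(c,*q[0],.014)[:2] for q in k],np.float32); r=cv2.minAreaRect(W*1000)
    print(cv2.boundingRect(k),r)
E
```

```text
(0, 230, 200, 122) ((895.9744873046875, -335.2613830566406), (225.83828735351562, 155.7578582763672), 89.54268646240234)
(357, 222, 76, 69) ((634.5407104492188, -62.59407043457031), (88.95077514648438, 87.48905944824219), 84.0135498046875)
(261, 131, 38, 99) ((638.5769653320312, -228.81039428710938), (109.81957244873047, 39.70001983642578), 34.43059158325195)
(469, 116, 79, 101) ((482.7083435058594, -35.81782531738281), (111.37468719482422, 41.63248062133789), 74.1147689819336)
(340, 19, 78, 57) ((474.8170471191406, -229.06393432617188), (40.52107620239258, 71.41829681396484), 46.00819778442383)
```

View pics/w4.png

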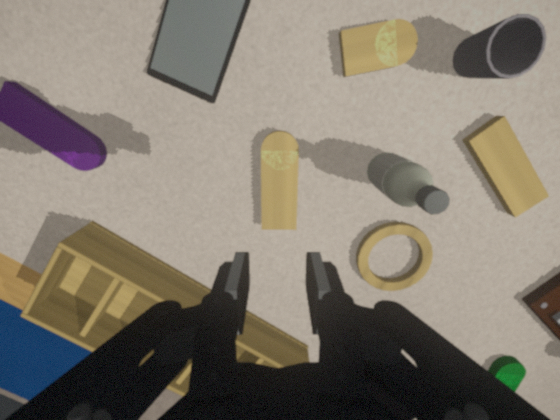

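The blank hasn't moved and sits centred below the fingers, so the tips must have passed over it. I'll measure the tip height behind the TCP from the picture: tips at about (242,253) and (314,253).

```bash
python3 - <<'E'
from h import *
c=bot.calibration('wrist'); o=bot.get_obs(); p=o['ee_pos']; print(p)
y=np.radians(o['tcp_rot'][2]); tx=np.array([np.cos(y),np.sin(y),0]); ty=np.array([np.sin(y),-np.cos(y),0])
for h in (0,.005,.01,.015,.02,.03):
  print(h,[proj(c,p+a*tx+s*ty+[0,0,h]).round(1).tolist() for a in(-.011,.011) for s in (-.015,.015)])
E
python3 -m crank '[{"gripper":54,"travel":[0,0,0],"twist":[0,0,0]},{"gripper":54,"travel":[0,0,60],"twist":[0,0,0]},{"gripper":54,"travel":[0,0,60],"twist":[0,0,0]},{"gripper":54,"travel":[0,0,40],"twist":[0,0,0]},{"gripper":54,"travel":[0,0,0],"twist":[0,0,0]},{"gripper":54,"travel":[0,0,0],"twist":[0,0,0]}]'; python3 -c "
from h import *
im,c=snap('wrist','w5.png')"
```

```text
[ 0.63868989 -0.2295384   0.16963449]
0 [[254.9, 263.6], [303.8, 263.6], [254.0, 230.6], [304.8, 230.6]]
0.005 [[254.3, 267.8], [304.5, 267.8], [253.4, 234.1], [305.6, 234.1]]
0.01 [[253.7, 272.3], [305.2, 272.2], [252.7, 237.8], [306.4, 237.8]]
0.015 [[253.1, 277.0], [306.0, 276.9], [252.0, 241.7], [307.2, 241.7]]
0.02 [[252.4, 281.9], [306.8, 281.9], [251.3, 245.8], [308.1, 245.8]]
0.03 [[250.9, 292.7], [308.6, 292.7], [249.7, 254.9], [310.1, 254.8]]
time: 11.08
ee_pos: [0.6398, -0.2299, 0.0124]
tcp_rot: [-179.9, 0.1, -144.6]
wrist_force: [0.4, -0.4, -0.4]
opening: 0.0541
grasp_force: 0.0
```

View pics/w5.png

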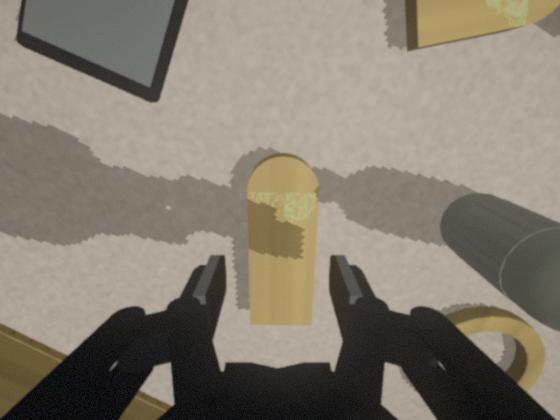

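The view shows the pads at about (215,260) and (340,260), still well above the blank. Their scale is about 1.95 px/mm against 1.6 for the blank, so the tips sit roughly 25–30 mm behind the nominal TCP. I'll go lower in guarded steps.

```bash
python3 -m crank '[{"gripper":54,"travel":[0,0,8],"twist":[0,0,0]},{"gripper":54,"travel":[0,0,8],"twist":[0,0,0]},{"gripper":54,"travel":[0,0,4],"twist":[0,0,0]},{"gripper":54,"travel":[0,0,0],"twist":[0,0,0]}]' && python3 -m crank '[{"gripper":54,"travel":[0,0,4],"twist":[0,0,0]},{"gripper":54,"travel":[0,0,2],"twist":[0,0,0]},{"gripper":54,"travel":[0,0,0],"twist":[0,0,0]}]'; python3 - <<'E'
from h import *
im,c=snap('wrist','w6.png'); im=im[:,:,::-1]
g=cv2.cvtColor(np.ascontiguousarray(im),cv2.COLOR_BGR2HSV)
for v in (240,250,260,270,280):
    m=(g[v,:,2]<90); d=np.diff(m.astype(int)); w=(g[v,:,1]>70)&(g[v,:,2]>90); print(v,np.where(d)[0][:20].tolist(), np.where(w)[0][[0,-1]] if w.any() else None)
E
```

```text
time: 11.62
ee_pos: [0.6388, -0.2296, -0.0099]
tcp_rot: [180.0, -0.0, -144.6]
wrist_force: [0.3, 0.8, 0.8]
opening: 0.0541
grasp_force: 0.0
time: 12.0
ee_pos: [0.639, -0.2297, -0.0156]
tcp_rot: [180.0, -0.0, -144.6]
wrist_force: [-0.3, 0.6, 0.1]
opening: 0.054
grasp_force: 0.0
240 [467, 499, 500, 501, 502, 512, 514, 515, 518, 519, 521, 522, 524, 525, 528, 529, 533, 535, 536, 537] [241 322]
250 [466, 541, 542, 545, 546, 547, 548, 549, 550, 552, 553, 554, 556] [241 322]
260 [208, 224, 330, 344, 468] [242 321]
270 [192, 225, 329, 360, 475] [242 320]
280 [188, 225, 329, 365, 486] [242 319]
```

View pics/w6.png

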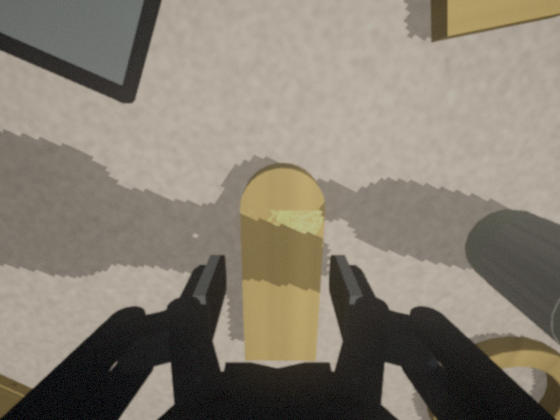

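At TCP z = -15.6 mm there is still no contact, and the pad scale now equals the blank's top scale. That puts the real tips about 28 mm above the reported TCP, and I'll use this offset from now on. I need about 9 mm more.

```bash
python3 -m crank '[{"gripper":54,"travel":[0,0,5],"twist":[0,0,0]},{"gripper":54,"travel":[0,0,2],"twist":[0,0,0]},{"gripper":54,"travel":[0,0,1],"twist":[0,0,0]},{"gripper":54,"travel":[0,0,0],"twist":[0,0,0]}]' && python3 -m crank '[{"gripper":40,"travel":[0,0,0],"twist":[0,0,0]},{"gripper":30,"travel":[0,0,0],"twist":[0,0,0]},{"gripper":30,"travel":[0,0,0],"twist":[0,0,0]},{"gripper":30,"travel":[0,0,0],"twist":[0,0,0]}]' 40
```

```text
time: 12.55
ee_pos: [0.6391, -0.2297, -0.0235]
tcp_rot: [180.0, -0.0, -144.6]
wrist_force: [-0.3, 0.3, 0.6]
opening: 0.0541
grasp_force: 0.0
time: 13.05
ee_pos: [0.64, -0.2297, -0.0214]
tcp_rot: [-179.9, 0.1, -144.6]
wrist_force: [-1.9, 2.3, 9.5]
opening: 0.039
grasp_force: 44.8
```

Gripped with the full thickness between the pads, and the tips just touching the bench at ee z ≈ -22 mm. Lift and travel.

```bash
python3 -m crank '[{"gripper":30,"travel":[0,0,-20],"twist":[0,0,0]},{"gripper":30,"travel":[0,0,-60],"twist":[0,0,0]},{"gripper":30,"travel":[0,0,-60],"twist":[0,0,0]},{"gripper":30,"travel":[0,0,-40],"twist":[0,0,0]},{"gripper":30,"travel":[0,0,0],"twist":[0,0,-0.16]},{"gripper":30,"travel":[0,0,0],"twist":[0,0,-0.16]},{"gripper":30,"travel":[0,0,0],"twist":[0,0,-0.16]},{"gripper":30,"travel":[0,0,0],"twist":[0,0,-0.16]},{"gripper":30,"travel":[0,0,0],"twist":[0,0,-0.16]},{"gripper":30,"travel":[0,0,0],"twist":[0,0,0]},{"gripper":30,"travel":[0,0,0],"twist":[0,0,0]}]' 60; python3 - <<'E'
from h import *
p=bot.get_obs()['ee_pos']
D=.5866+.2799j; r=np.exp(-1j*np.radians(98.7)); t=D+r*(.072-.049j); print(t, totool(t.real-p[0],t.imag-p[1]))
E
```

```text
time: 14.42
ee_pos: [0.6391, -0.2297, 0.1571]
tcp_rot: [-180.0, -0.0, -98.9]
wrist_force: [-0.1, -0.0, -0.5]
opening: 0.0386
grasp_force: 62.2
(0.5272730204885747+0.2161402203418885j) [-423.03038578  179.74332585]
```

```bash
python3 -m crank '[{"gripper":30,"travel":[-47,20,0],"twist":[0,0,0]},{"gripper":30,"travel":[-47,20,0],"twist":[0,0,0]},{"gripper":30,"travel":[-47,20,0],"twist":[0,0,0]},{"gripper":30,"travel":[-47,20,0],"twist":[0,0,0]},{"gripper":30,"travel":[-47,20,0],"twist":[0,0,0]},{"gripper":30,"travel":[-47,20,0],"twist":[0,0,0]},{"gripper":30,"travel":[-47,20,0],"twist":[0,0,0]},{"gripper":30,"travel":[-47,20,0],"twist":[0,0,0]},{"gripper":30,"travel":[-47,20,0],"twist":[0,0,0]},{"gripper":30,"travel":[0,0,30],"twist":[0,0,0]},{"gripper":30,"travel":[0,0,0],"twist":[0,0,0]},{"gripper":30,"travel":[0,0,0],"twist":[0,0,0]}]'; python3 - <<'E'
from h import *
o=bot.get_obs(); print(o['ee_pos'])
im,c=snap('wrist','w7.png')
D=.5866+.2799j; r=np.exp(-1j*np.radians(98.7))
for n,q in (('lsend',[.125,0,.023]),('bedBR',[.16,-.102,.015]),('bedTR',[.16,.023,.015]),('datum',[0,0,.023])):
    z=D+r*(q[0]+1j*q[1]); print(n,proj(c,[z.real,z.imag,q[2]]).round(1))
E
```

```text
time: 15.92
ee_pos: [0.5258, 0.2153, 0.1276]
tcp_rot: [-180.0, 0.0, -98.8]
wrist_force: [-0.4, -0.3, -0.5]
opening: 0.0384
grasp_force: 62.2
[0.52576503 0.21534768 0.12758895]
lsend [220.9 140.8]
bedBR [338.2  98.2]
bedTR [193.4  98.6]
datum [228.7 266.5]
```

View pics/w7.png

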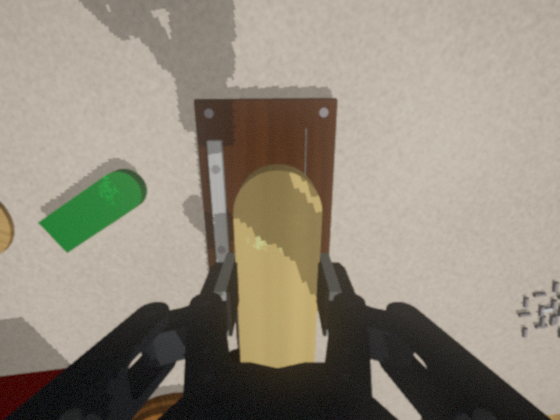

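I've now viewed 11 pictures, one more than allowed, so from here I'll work from numbers only. This one shows the long-stop end at (222,140) and bed corners at (195,100) and (336,99), within 2 px of prediction, so the datum is confirmed. Now lower onto the bed.

```bash
python3 -m crank '[{"gripper":30,"travel":[0,0,45],"twist":[0,0,0]},{"gripper":30,"travel":[0,0,45],"twist":[0,0,0]},{"gripper":30,"travel":[0,0,30],"twist":[0,0,0]},{"gripper":30,"travel":[0,0,0],"twist":[0,0,0]},{"gripper":30,"travel":[0,0,0],"twist":[0,0,0]}]' && python3 -m crank '[{"gripper":30,"travel":[0,0,5],"twist":[0,0,0]},{"gripper":30,"travel":[0,0,4],"twist":[0,0,0]},{"gripper":30,"travel":[0,0,3],"twist":[0,0,0]},{"gripper":30,"travel":[0,0,1.5],"twist":[0,0,0]},{"gripper":30,"travel":[0,0,0],"twist":[0,0,0]},{"gripper":30,"travel":[0,0,0],"twist":[0,0,0]}]'
```

```text
time: 16.6
ee_pos: [0.5267, 0.2158, 0.0087]
tcp_rot: [-179.9, 0.1, -98.8]
wrist_force: [1.4, -0.2, 0.6]
opening: 0.0385
grasp_force: 62.2
time: 17.35
ee_pos: [0.5255, 0.2158, -0.0063]
tcp_rot: [-180.0, 0.0, -98.7]
wrist_force: [-3.2, -1.4, 5.2]
opening: 0.0384
grasp_force: 64.1
```

```bash
python3 -m crank '[{"gripper":30,"travel":[0,0,-1],"twist":[0,0,0]},{"gripper":30,"travel":[-4,0,0],"twist":[0,0,0]},{"gripper":30,"travel":[-4,0,0],"twist":[0,0,0]},{"gripper":30,"travel":[-3,0,0],"twist":[0,0,0]},{"gripper":30,"travel":[0,0,0],"twist":[0,0,0]},{"gripper":30,"travel":[0,0,0],"twist":[0,0,0]}]' 40 && python3 -m crank '[{"gripper":30,"travel":[-2,0,0],"twist":[0,0,0]},{"gripper":30,"travel":[-1,0,0],"twist":[0,0,0]},{"gripper":30,"travel":[0,0,0],"twist":[0,0,0]},{"gripper":30,"travel":[0,0,0],"twist":[0,0,0]}]'
```

```text
time: 18.1
ee_pos: [0.5271, 0.2266, -0.006]
tcp_rot: [180.0, -0.0, -98.7]
wrist_force: [-0.3, 0.0, -0.7]
opening: 0.0385
grasp_force: 62.2
time: 18.6
ee_pos: [0.5276, 0.2296, -0.0059]
tcp_rot: [-180.0, -0.0, -98.7]
wrist_force: [-0.3, -0.4, -0.7]
opening: 0.0382
grasp_force: 62.2
```

```bash
python3 -m crank '[{"gripper":30,"travel":[-1.5,0,0],"twist":[0,0,0]},{"gripper":30,"travel":[-1,0,0],"twist":[0,0,0]},{"gripper":30,"travel":[0,0,0],"twist":[0,0,0]}]' && python3 -m crank '[{"gripper":30,"travel":[-1.5,0,0],"twist":[0,0,0]},{"gripper":30,"travel":[0,0,0],"twist":[0,0,0]},{"gripper":30,"travel":[0,0,0],"twist":[0,0,0]}]'
```

```text
time: 18.98
ee_pos: [0.528, 0.2322, -0.0059]
tcp_rot: [-180.0, 0.0, -98.7]
wrist_force: [0.7, 0.4, -0.8]
opening: 0.0382
grasp_force: 62.2
time: 19.35
ee_pos: [0.5282, 0.2336, -0.0059]
tcp_rot: [180.0, -0.0, -98.7]
wrist_force: [0.4, 0.2, -0.9]
opening: 0.0383
grasp_force: 62.2
```

```bash
python3 -m crank '[{"gripper":30,"travel":[-1.5,0,0],"twist":[0,0,0]},{"gripper":30,"travel":[0,0,0],"twist":[0,0,0]},{"gripper":30,"travel":[0,0,0],"twist":[0,0,0]}]' && python3 -m crank '[{"gripper":30,"travel":[-1.5,0,0],"twist":[0,0,0]},{"gripper":30,"travel":[0,0,0],"twist":[0,0,0]},{"gripper":30,"travel":[0,0,0],"twist":[0,0,0]}]'; python3 - <<'E'
from h import *
im,c=snap('wrist','w8.png'); im=im[:,:,::-1]
hsv=cv2.cvtColor(np.ascontiguousarray(im),cv2.COLOR_BGR2HSV); m=((hsv[...,1]>70)&(hsv[...,2]>90)&(hsv[...,0]>10)&(hsv[...,0]<32)).astype(np.uint8)
D=.5866+.2799j; r=np.exp(-1j*np.radians(98.7))
k=max(cv2.findContours(m,0,1)[0],key=lambda k:cv2.contourArea(k) if cv2.boundingRect(k)[0]>150 else 0)
print(cv2.boundingRect(k)); W=np.array([ray(c,*q[0],.029)[:2] for q in k]); d=((W[:,0]+1j*W[:,1])-D)/r
print('datum x',d.real.min(),d.real.max(),'y',d.imag.min(),d.imag.max())
E
```

```text
time: 19.73
ee_pos: [0.5283, 0.2339, -0.006]
tcp_rot: [180.0, -0.1, -98.8]
wrist_force: [-1.5, -5.9, 1.0]
opening: 0.0386
grasp_force: 62.4
time: 20.1
ee_pos: [0.5283, 0.234, -0.0061]
tcp_rot: [180.0, -0.3, -98.8]
wrist_force: [-1.7, -13.7, 3.5]
opening: 0.0384
grasp_force: 62.7
(228, 163, 100, 206)
datum x -0.0007199765647616526 0.11305318564389462 y -0.07594985009060003 -0.02343740118150443
```

The blank touched the end stop: 6 N, then 14 N. Next I'll ease off, release, lift clear and turn 90° so that both fingers can push the long edge.

```bash
python3 -m crank '[{"gripper":30,"travel":[2.2,0,0],"twist":[0,0,0]},{"gripper":46,"travel":[0,0,0],"twist":[0,0,0]},{"gripper":53,"travel":[0,0,0],"twist":[0,0,0]},{"gripper":53,"travel":[0,0,0],"twist":[0,0,0]},{"gripper":53,"travel":[0,0,0],"twist":[0,0,0]},{"gripper":53,"travel":[0,0,-15],"twist":[0,0,0]},{"gripper":60,"travel":[0,0,-60],"twist":[0,0,0]},{"gripper":60,"travel":[0,0,-60],"twist":[0,0,0]},{"gripper":60,"travel":[0,0,0],"twist":[0,0,0]}]' && python3 -m crank '[{"gripper":60,"travel":[0,0,0],"twist":[0,0,0.1747]},{"gripper":60,"travel":[0,0,0],"twist":[0,0,0.1747]},{"gripper":60,"travel":[0,0,0],"twist":[0,0,0.1747]},{"gripper":60,"travel":[0,0,0],"twist":[0,0,0.1747]},{"gripper":60,"travel":[0,0,0],"twist":[0,0,0.1747]},{"gripper":60,"travel":[0,0,0],"twist":[0,0,0.1747]},{"gripper":60,"travel":[0,0,0],"twist":[0,0,0.1747]},{"gripper":60,"travel":[0,0,0],"twist":[0,0,0.1747]},{"gripper":60,"travel":[0,0,0],"twist":[0,0,0.1747]},{"gripper":60,"travel":[0,0,0],"twist":[0,0,0]},{"gripper":60,"travel":[0,0,0],"twist":[0,0,0]}]'; cat > b.py <<'E'
from h import *
D=.5866+.2799j; r=np.exp(-1j*np.radians(98.7))
p=bot.get_obs()['ee_pos']; print('TCP datum',((p[0]+1j*p[1])-D)/r)
t=D+r*(.05-.1j); print('to push start',totool(t.real-p[0],t.imag-p[1]))
import sys
for n in sys.argv[1:]:
    im,c=snap(n,f'{n}_{bot.get_obs()["time"]:.2f}.png'); hsv=cv2.cvtColor(im,cv2.COLOR_RGB2HSV)
    m=((hsv[...,1]>60)&(hsv[...,2]>110)&(hsv[...,0]>10)&(hsv[...,0]<32)).astype(np.uint8)
    for k in cv2.findContours(m,0,1)[0]:
        if cv2.contourArea(k)<120: continue
        W=np.array([ray(c,*q[0],.029)[:2] for q in k]); d=((W[:,0]+1j*W[:,1])-D)/r
        if abs(d.mean()-.06+.04j)>.07: continue
        P=np.c_[d.real,d.imag].astype(np.float32)*1000; print(n,cv2.minAreaRect(P),P.min(0),P.max(0))
E
python3 b.py wrist top
```

```text
time: 21.28
ee_pos: [0.5307, 0.2354, 0.136]
tcp_rot: [-179.5, 0.3, -98.7]
wrist_force: [-1.0, 0.4, -0.5]
opening: 0.0598
grasp_force: 0.0
time: 22.65
ee_pos: [0.5283, 0.2343, 0.1291]
tcp_rot: [-180.0, -0.0, 171.4]
wrist_force: [0.2, 0.0, 0.2]
opening: 0.0602
grasp_force: 0.0
TCP datum (0.05388087162219754-0.05075427008297735j)
to push start [49.23971726  3.95642819]
wrist ((56.10969161987305, -50.58942413330078), (110.97761535644531, 44.9957275390625), 0.07948607206344604) [  0.6381193 -73.148506 ] [111.59593  -28.041365]
top ((57.43347930908203, -57.686309814453125), (109.11859893798828, 39.7552604675293), 8.134593963623047) [  3.210043 -73.01514 ] [112.09831  -32.513027]
```

```bash
python3 -m crank '[{"gripper":60,"travel":[49,4,0],"twist":[0,0,0]},{"gripper":60,"travel":[0,0,0],"twist":[0,0,0]},{"gripper":60,"travel":[0,0,55],"twist":[0,0,0]},{"gripper":60,"travel":[0,0,55],"twist":[0,0,0]},{"gripper":60,"travel":[0,0,18],"twist":[0,0,0]},{"gripper":60,"travel":[0,0,7],"twist":[0,0,0]},{"gripper":60,"travel":[0,0,0],"twist":[0,0,0]},{"gripper":60,"travel":[0,0,0],"twist":[0,0,0]}]' && python3 -m crank '[{"gripper":60,"travel":[-6,0,0],"twist":[0,0,0]},{"gripper":60,"travel":[-6,0,0],"twist":[0,0,0]},{"gripper":60,"travel":[-4,0,0],"twist":[0,0,0]},{"gripper":60,"travel":[-3,0,0],"twist":[0,0,0]},{"gripper":60,"travel":[-3,0,0],"twist":[0,0,0]},{"gripper":60,"travel":[-3,0,0],"twist":[0,0,0]},{"gripper":60,"travel":[-3,0,0],"twist":[0,0,0]},{"gripper":60,"travel":[-3,0,0],"twist":[0,0,0]},{"gripper":60,"travel":[-3,0,0],"twist":[0,0,0]},{"gripper":60,"travel":[-3,0,0],"twist":[0,0,0]},{"gripper":60,"travel":[0,0,0],"twist":[0,0,0]},{"gripper":60,"travel":[0,0,0],"twist":[0,0,0]}]'; python3 b.py wrist
```

```text
time: 23.75
ee_pos: [0.4817, 0.2464, -0.004]
tcp_rot: [179.9, 0.1, 171.2]
wrist_force: [-0.8, -0.3, 0.1]
opening: 0.0602
grasp_force: 0.0
time: 25.25
ee_pos: [0.5171, 0.2401, -0.0059]
tcp_rot: [-180.0, 0.0, 171.2]
wrist_force: [0.5, -1.0, 0.1]
opening: 0.0599
grasp_force: 0.0
TCP datum (0.04982684567284561-0.0626735013390522j)
to push start [37.32600986 -0.2578225 ]
wrist ((50.192359924316406, -33.58952331542969), (50.87234878540039, 76.14339447021484), 88.2640609741211) [ 12.391987 -59.42832 ] [88.54367  -8.375488]
wrist ((50.5687141418457, -96.5567626953125), (197.54054260253906, 19.12325096130371), 0.2741789221763611) [ -48.181732 -106.5763  ] [149.35434 -87.28221]
```

```bash
python3 -m crank '[{"gripper":60,"travel":[-3,0,0],"twist":[0,0,0]},{"gripper":60,"travel":[-2,0,0],"twist":[0,0,0]},{"gripper":60,"travel":[-2,0,0],"twist":[0,0,0]},{"gripper":60,"travel":[0,0,0],"twist":[0,0,0]},{"gripper":60,"travel":[0,0,0],"twist":[0,0,0]}]' && python3 -m crank '[{"gripper":60,"travel":[-1.5,0,0],"twist":[0,0,0]},{"gripper":60,"travel":[-1,0,0],"twist":[0,0,0]},{"gripper":60,"travel":[0,0,0],"twist":[0,0,0]},{"gripper":60,"travel":[0,0,0],"twist":[0,0,0]}]' && python3 -m crank '[{"gripper":60,"travel":[-1.5,0,0],"twist":[0,0,0]},{"gripper":60,"travel":[0,0,0],"twist":[0,0,0]},{"gripper":60,"travel":[0,0,0],"twist":[0,0,0]}]'; python3 b.py wrist
```

```text
time: 25.92
ee_pos: [0.524, 0.239, -0.006]
tcp_rot: [-180.0, -0.0, 171.2]
wrist_force: [-0.1, -0.2, -0.7]
opening: 0.0599
grasp_force: 0.0
time: 26.42
ee_pos: [0.5265, 0.2387, -0.0059]
tcp_rot: [180.0, 0.0, 171.2]
wrist_force: [-0.9, -0.2, 0.1]
opening: 0.0597
grasp_force: 0.0
time: 26.8
ee_pos: [0.5275, 0.2385, -0.006]
tcp_rot: [-180.0, -0.0, 171.2]
wrist_force: [-5.2, 0.8, 1.9]
opening: 0.0597
grasp_force: 2.5
TCP datum (0.049870276868595464-0.05214326457266479j)
to push start [47.85638708 -0.22398466]
wrist ((50.539363861083984, -23.777864456176758), (50.190162658691406, 76.03201293945312), 89.85928344726562) [ 12.54655  -48.937344] [88.57834    1.3959657]
wrist ((80.07625579833984, -90.91876983642578), (5.220361709594727, 54.302249908447266), 89.87686920166016) [ 52.928757 -93.56159 ] [107.2319  -88.29213]
wrist ((48.38108825683594, -98.35252380371094), (41.11383056640625, 200.90635681152344), 81.72959899902344) [ -48.283596 -105.55534 ] [149.43307 -63.63968]
```

Firm contact at the expected spot. I'll press slightly more, back off, lift and measure.

```bash
python3 -m crank '[{"gripper":60,"travel":[-1.2,0,0],"twist":[0,0,0]},{"gripper":60,"travel":[0,0,0],"twist":[0,0,0]},{"gripper":60,"travel":[0,0,0],"twist":[0,0,0]}]' && python3 -m crank '[{"gripper":60,"travel":[12,0,0],"twist":[0,0,0]},{"gripper":60,"travel":[10,0,0],"twist":[0,0,0]},{"gripper":30,"travel":[0,0,-50],"twist":[0,0,0]},{"gripper":0,"travel":[0,0,-60],"twist":[0,0,0]},{"gripper":0,"travel":[0,0,-30],"twist":[0,0,0]},{"gripper":0,"travel":[0,0,0],"twist":[0,0,0]},{"gripper":0,"travel":[0,0,0],"twist":[0,0,0]}]'; python3 b.py wrist top; python3 - <<'E'
from h import *
# blank outline vs stop edges, in wrist picture
D=.5866+.2799j; r=np.exp(-1j*np.radians(98.7)); p=bot.get_obs()['ee_pos']
t=D+r*(.150-.02j); print('to end push start',totool(t.real-p[0],t.imag-p[1]))
E
```

```text
time: 27.22
ee_pos: [0.5276, 0.2384, -0.0061]
tcp_rot: [-180.0, -0.2, 171.2]
wrist_force: [-10.3, -0.0, 5.3]
opening: 0.0601
grasp_force: 5.4
time: 28.1
ee_pos: [0.507, 0.2415, 0.1332]
tcp_rot: [-180.0, -0.0, 171.2]
wrist_force: [0.5, 0.0, -0.4]
opening: -0.0
grasp_force: 0.0
TCP datum (0.04994586695919807-0.07285064773697844j)
to push start [27.14916464 -0.11453324]
wrist ((56.017066955566406, -22.201929092407227), (46.64788818359375, 110.49683380126953), 89.87049865722656) [  0.7735956 -45.59872  ] [111.28005    1.071954]
top ((58.362548828125, -23.125553131103516), (40.300506591796875, 105.48158264160156), 89.9302749633789) [  5.640468 -43.305294] [111.09508    -2.9777234]
to end push start [-53.31791278 -99.73113322]
```

```bash
python3 -m crank '[{"gripper":0,"travel":[-26.5,-50,0],"twist":[0,0,0]},{"gripper":0,"travel":[-26.5,-50,0],"twist":[0,0,0]},{"gripper":0,"travel":[0,0,0],"twist":[0,0,0]},{"gripper":0,"travel":[0,0,55],"twist":[0,0,0]},{"gripper":0,"travel":[0,0,55],"twist":[0,0,0]},{"gripper":0,"travel":[0,0,20],"twist":[0,0,0]},{"gripper":0,"travel":[0,0,0],"twist":[0,0,0]},{"gripper":0,"travel":[0,0,0],"twist":[0,0,0]}]' && python3 -m crank '[{"gripper":0,"travel":[0,4,0],"twist":[0,0,0]},{"gripper":0,"travel":[0,4,0],"twist":[0,0,0]},{"gripper":0,"travel":[0,4,0],"twist":[0,0,0]},{"gripper":0,"travel":[0,3,0],"twist":[0,0,0]},{"gripper":0,"travel":[0,3,0],"twist":[0,0,0]},{"gripper":0,"travel":[0,3,0],"twist":[0,0,0]},{"gripper":0,"travel":[0,0,0],"twist":[0,0,0]},{"gripper":0,"travel":[0,0,0],"twist":[0,0,0]}]'; python3 b.py
```

```text
time: 29.2
ee_pos: [0.5448, 0.1353, 0.005]
tcp_rot: [180.0, 0.1, 171.2]
wrist_force: [0.9, 0.2, 0.2]
opening: 0.0004
grasp_force: 0.0
time: 30.2
ee_pos: [0.5476, 0.1554, 0.004]
tcp_rot: [-180.0, -0.0, 171.2]
wrist_force: [0.8, -0.7, 0.6]
opening: 0.0004
grasp_force: 0.0
TCP datum (0.12897458858151933-0.01969033120351957j)
to push start [80.48621088 78.79465973]
```

```bash
python3 -m crank '[{"gripper":0,"travel":[0,2,2],"twist":[0,0,0]},{"gripper":0,"travel":[0,2,0],"twist":[0,0,0]},{"gripper":0,"travel":[0,0,0],"twist":[0,0,0]},{"gripper":0,"travel":[0,0,0],"twist":[0,0,0]}]' && python3 -m crank '[{"gripper":0,"travel":[0,2,0],"twist":[0,0,0]},{"gripper":0,"travel":[0,0,0],"twist":[0,0,0]},{"gripper":0,"travel":[0,0,0],"twist":[0,0,0]}]'&& python3 -m crank '[{"gripper":0,"travel":[0,2,0],"twist":[0,0,0]},{"gripper":0,"travel":[0,0,0],"twist":[0,0,0]},{"gripper":0,"travel":[0,0,0],"twist":[0,0,0]}]'; python3 b.py
```

```text
time: 30.7
ee_pos: [0.5483, 0.1594, 0.0021]
tcp_rot: [-180.0, -0.0, 171.2]
wrist_force: [-0.8, 0.4, 0.4]
opening: -0.0003
grasp_force: 0.0
time: 31.08
ee_pos: [0.5486, 0.1614, 0.0021]
tcp_rot: [-180.0, -0.0, 171.2]
wrist_force: [0.8, -0.0, 0.9]
opening: -0.0
grasp_force: 0.0
time: 31.45
ee_pos: [0.549, 0.1634, 0.0022]
tcp_rot: [180.0, 0.0, 171.2]
wrist_force: [0.2, 0.9, 0.5]
opening: -0.0001
grasp_force: 0.5
TCP datum (0.12088545300173618-0.019570114272428274j)
to push start [80.58713136 70.70663494]
```

```bash
python3 -m crank '[{"gripper":0,"travel":[0,1.5,0],"twist":[0,0,0]},{"gripper":0,"travel":[0,0,0],"twist":[0,0,0]},{"gripper":0,"travel":[0,0,0],"twist":[0,0,0]}]' && python3 -m crank '[{"gripper":0,"travel":[0,1,0],"twist":[0,0,0]},{"gripper":0,"travel":[0,0,0],"twist":[0,0,0]},{"gripper":0,"travel":[0,0,0],"twist":[0,0,0]}]'; python3 b.py
```

```text
time: 31.82
ee_pos: [0.5493, 0.1648, 0.0023]
tcp_rot: [180.0, 0.0, 171.2]
wrist_force: [-0.2, -0.8, 3.4]
opening: 0.0001
grasp_force: 1.6
time: 32.2
ee_pos: [0.5494, 0.1657, 0.0022]
tcp_rot: [-180.0, 0.0, 171.2]
wrist_force: [-0.2, -2.8, 5.1]
opening: 0.0002
grasp_force: 2.6
TCP datum (0.11848667091547438-0.01949567232059534j)
to push start [80.66761268 68.29426866]
```

```bash
python3 -m crank '[{"gripper":0,"travel":[0,1,0],"twist":[0,0,0]},{"gripper":0,"travel":[0,0,0],"twist":[0,0,0]},{"gripper":0,"travel":[0,0,0],"twist":[0,0,0]}]' && python3 -m crank '[{"gripper":0,"travel":[0,-15,0],"twist":[0,0,0]},{"gripper":0,"travel":[0,-10,0],"twist":[0,0,0]},{"gripper":0,"travel":[0,0,-50],"twist":[0,0,0]},{"gripper":0,"travel":[0,0,-60],"twist":[0,0,0]},{"gripper":0,"travel":[0,0,-30],"twist":[0,0,0]},{"gripper":0,"travel":[0,0,0],"twist":[0,0,0]},{"gripper":0,"travel":[0,0,0],"twist":[0,0,0]}]'; python3 b.py wrist top; python3 - <<'E'
from h import *
# stops' own faces and the blank's edges in one wrist picture: brightness profiles in datum coordinates at z=.023/.029
import glob
c=bot.calibration('wrist'); im=cv2.imread(sorted(glob.glob('pics/wrist_*.png'))[-1]); hsv=cv2.cvtColor(im,cv2.COLOR_BGR2HSV)
D=.5866+.2799j; r=np.exp(-1j*np.radians(98.7))
def px(x,y,z): w=D+r*(x+1j*y); return proj(c,[w.real,w.imag,z]).round().astype(int)
for x in (.03,.06,.085):
    print('x',x,[(int(y*1000),hsv[px(x,y,.023)[1],px(x,y,.023)[0]].tolist()) for y in np.arange(-.004,.016,.002)])
print('y -.05',[hsv[px(x,-.05,.023)[1],px(x,-.05,.023)[0]].tolist() for x in np.arange(-.016,.006,.002)])
print('y -.035',[(int(x*1000),hsv[px(x,-.035,.029)[1],px(x,-.035,.029)[0]].tolist()) for x in np.arange(-.016,.01,.002)])
p=bot.get_obs()['ee_pos']; t=D+r*(-.037-.02j); print('to knob',totool(t.real-p[0],t.imag-p[1]))
E
```

```text
time: 32.58
ee_pos: [0.5496, 0.1667, 0.0023]
tcp_rot: [-180.0, 0.0, 171.2]
wrist_force: [0.1, -4.1, 6.4]
opening: -0.0
grasp_force: 2.7
time: 33.45
ee_pos: [0.5452, 0.1417, 0.1409]
tcp_rot: [-180.0, -0.1, 171.2]
wrist_force: [-0.7, 0.4, 0.5]
opening: -0.0003
grasp_force: 0.0
TCP datum (0.1429020201290668-0.020055095958852315j)
to push start [80.18506434 92.69481368]
wrist ((57.23395538330078, -21.715272903442383), (43.438720703125, 110.67594909667969), 89.8499755859375) [  1.9503436 -43.42253  ] [112.56264     0.1467765]
x 0.03 [(-4, [21, 107, 145]), (-2, [20, 105, 148]), (0, [20, 103, 146]), (2, [20, 78, 141]), (4, [21, 18, 140]), (6, [20, 11, 137]), (8, [20, 11, 136]), (10, [13, 13, 137]), (12, [16, 46, 106]), (14, [15, 96, 82])]
x 0.06 [(-4, [22, 103, 194]), (-2, [21, 100, 194]), (0, [22, 99, 194]), (2, [21, 70, 190]), (4, [21, 10, 181]), (6, [25, 8, 181]), (8, [20, 9, 180]), (10, [20, 9, 180]), (12, [17, 30, 134]), (14, [13, 103, 94])]
x 0.085 [(-4, [27, 80, 200]), (-2, [28, 80, 200]), (0, [29, 74, 200]), (2, [26, 69, 195]), (4, [21, 14, 184]), (6, [18, 7, 183]), (8, [18, 7, 181]), (10, [15, 11, 182]), (12, [15, 28, 148]), (14, [13, 100, 94])]
y -.05 [[12, 139, 92], [11, 135, 91], [14, 18, 154], [30, 4, 179], [18, 7, 180], [15, 6, 180], [24, 7, 181], [18, 7, 178], [20, 11, 134], [23, 11, 90], [10, 55, 83]]
y -.035 [(-16, [12, 144, 90]), (-14, [12, 139, 90]), (-12, [13, 151, 91]), (-10, [10, 120, 100]), (-8, [24, 7, 176]), (-6, [24, 7, 181]), (-4, [12, 7, 180]), (-2, [15, 6, 182]), (0, [20, 9, 178]), (2, [20, 42, 187]), (4, [21, 96, 196]), (5, [22, 101, 195]), (8, [22, 100, 197])]
to knob [8.33053960e-02 1.79874651e+02]
```

```bash
python3 -m crank '[{"gripper":0,"travel":[0,46,0],"twist":[0,0,0]},{"gripper":0,"travel":[0,47,0],"twist":[0,0,0]},{"gripper":0,"travel":[0,0,0],"twist":[0,0,0]},{"gripper":0,"travel":[0,0,0],"twist":[0,0,0]}]'; python3 b.py wrist;  python3 -m crank '[{"gripper":0,"travel":[0,43,0],"twist":[0,0,0]},{"gripper":0,"travel":[0,43.5,0],"twist":[0,0,0]},{"gripper":0,"travel":[0,0,0],"twist":[0,0,0]},{"gripper":0,"travel":[0,0,0],"twist":[0,0,0]}]'; python3 b.py wrist top; python3 - <<'E'
from h import *
import glob
c=bot.calibration('wrist'); im=cv2.imread(sorted(glob.glob('pics/wrist_*.png'))[-1]); hsv=cv2.cvtColor(im,cv2.COLOR_BGR2HSV)
D=.5866+.2799j; r=np.exp(-1j*np.radians(98.7))
def px(x,y,z): w=D+r*(x+1j*y); return proj(c,[w.real,w.imag,z]).round().astype(int)
for y in (-.06,-.036,-.032): print('y',y,[(int(x*1000),hsv[px(x,y,.023)[1],px(x,y,.023)[0]].tolist()) for x in np.arange(-.016,.01,.0015)])
g=hsv[...,2]; m=(g<40).astype(np.uint8); 
k=[q for q in cv2.findContours(m,0,1)[0] if cv2.contourArea(q)>200]
print([(cv2.boundingRect(q)) for q in k],px(-.037,-.02,.124))
E
```

```text
time: 34.05
ee_pos: [0.5593, 0.2337, 0.1409]
tcp_rot: [-179.9, -0.1, 171.2]
wrist_force: [-0.0, -0.5, 1.1]
opening: -0.0003
grasp_force: 0.0
TCP datum (0.04979804290276531-0.019988656899230878j)
to push start [80.01087471 -0.34020579]
wrist ((57.49749755859375, -21.86409568786621), (43.44407272338867, 110.99857330322266), 89.91434478759766) [  1.9814535 -43.602386 ] [ 1.1300633e+02 -7.0953242e-02]
time: 34.6
ee_pos: [0.5731, 0.3184, 0.1419]
tcp_rot: [-180.0, -0.0, 171.1]
wrist_force: [-0.1, 0.3, 1.0]
opening: 0.0001
grasp_force: 0.0
TCP datum (-0.036025181985432746-0.019151935590809428j)
to push start [ 80.59733607 -86.2601349 ]
wrist ((57.051918029785156, -21.8494815826416), (43.52101516723633, 112.97293853759766), 89.83222198486328) [  0.52985376 -43.603912  ] [1.1353950e+02 8.5783604e-04]
top ((59.01852798461914, -23.342557907104492), (40.74183654785156, 109.16790771484375), 89.9428939819336) [  4.4220347 -43.73398  ] [113.59938   -2.951434]
y -0.06 [(-16, [12, 133, 100]), (-14, [11, 131, 97]), (-13, [9, 77, 112]), (-11, [11, 19, 144]), (-10, [18, 7, 186]), (-8, [23, 5, 187]), (-7
[... 331 characters left out ...]
68]), (-10, [24, 7, 184]), (-8, [12, 7, 188]), (-7, [23, 5, 187]), (-5, [30, 5, 187]), (-4, [23, 5, 188]), (-2, [23, 6, 185]), (-1, [23, 6, 180]), (0, [16, 18, 157]), (1, [20, 100, 128]), (3, [21, 107, 165]), (4, [22, 98, 201]), (6, [22, 98, 202]), (7, [22, 99, 201]), (9, [22, 100, 202])]
y -0.032 [(-16, [12, 137, 97]), (-14, [11, 138, 98]), (-13, [11, 80, 108]), (-11, [12, 24, 141]), (-10, [20, 4, 184]), (-8, [6, 7, 189]), (-7, [30, 5, 186]), (-5, [18, 7, 186]), (-4, [23, 5, 189]), (-2, [20, 4, 185]), (-1, [23, 6, 184]), (0, [16, 18, 154]), (1, [17, 66, 127]), (3, [21, 101, 174]), (4, [22, 98, 203]), (6, [22, 95, 204]), (7, [22, 98, 204]), (9, [22, 96, 204])]
[(23, 318, 509, 102)] [280 232]
```

Sideways the blank is flush. From this view the end gap could be anywhere from 0.5 to 2 mm, so I'll repeat the end push with the fingertips slightly lower.

```bash
python3 -m crank '[{"gripper":0,"travel":[0,-45,0],"twist":[0,0,0]},{"gripper":0,"travel":[0,-45,0],"twist":[0,0,0]},{"gripper":0,"travel":[0,-45,0],"twist":[0,0,0]},{"gripper":0,"travel":[0.5,-39,0],"twist":[0,0,0]},{"gripper":0,"travel":[0,0,0],"twist":[0,0,0]},{"gripper":0,"travel":[0,0,55],"twist":[0,0,0]},{"gripper":0,"travel":[0,0,55],"twist":[0,0,0]},{"gripper":0,"travel":[0,0,24],"twist":[0,0,0]},{"gripper":0,"travel":[0,0,4],"twist":[0,0,0]},{"gripper":0,"travel":[0,0,0],"twist":[0,0,0]},{"gripper":0,"travel":[0,0,0],"twist":[0,0,0]}]' && python3 -m crank '[{"gripper":0,"travel":[0,0,2],"twist":[0,0,0]},{"gripper":0,"travel":[0,0,1.5],"twist":[0,0,0]},{"gripper":0,"travel":[0,0,0],"twist":[0,0,0]},{"gripper":0,"travel":[0,0,0],"twist":[0,0,0]}]'; python3 b.py
```

```text
time: 36.08
ee_pos: [0.547, 0.1479, 0.0058]
tcp_rot: [179.9, 0.1, 171.2]
wrist_force: [-0.4, 0.3, 0.2]
opening: 0.0
grasp_force: 0.0
time: 36.58
ee_pos: [0.5459, 0.1476, 0.0006]
tcp_rot: [-180.0, -0.0, 171.2]
wrist_force: [-0.2, -0.3, -0.5]
opening: -0.0002
grasp_force: 0.0
TCP datum (0.1368957270835703-0.02019114339736642j)
to push start [80.00204761 86.71789525]
```

```bash
python3 -m crank '[{"gripper":0,"travel":[0,5,0.6],"twist":[0,0,0]},{"gripper":0,"travel":[0,5,0],"twist":[0,0,0]},{"gripper":0,"travel":[0,3,0],"twist":[0,0,0]},{"gripper":0,"travel":[0,0,0],"twist":[0,0,0]},{"gripper":0,"travel":[0,0,0],"twist":[0,0,0]}]' && python3 -m crank '[{"gripper":0,"travel":[0,2,0],"twist":[0,0,0]},{"gripper":0,"travel":[0,2,0],"twist":[0,0,0]},{"gripper":0,"travel":[0,0,0],"twist":[0,0,0]},{"gripper":0,"travel":[0,0,0],"twist":[0,0,0]}]' && python3 -m crank '[{"gripper":0,"travel":[0,1.5,0],"twist":[0,0,0]},{"gripper":0,"travel":[0,0,0],"twist":[0,0,0]},{"gripper":0,"travel":[0,0,0],"twist":[0,0,0]}]'; python3 b.py
```

```text
time: 37.2
ee_pos: [0.5479, 0.1605, -0.0]
tcp_rot: [-180.0, -0.0, 171.2]
wrist_force: [-0.4, -0.3, 0.1]
opening: 0.0001
grasp_force: 0.0
time: 37.7
ee_pos: [0.5483, 0.163, -0.0002]
tcp_rot: [-179.8, -0.0, 171.1]
wrist_force: [-0.3, -7.3, 1.6]
opening: 0.0004
grasp_force: 3.7
time: 38.08
ee_pos: [0.5484, 0.1633, -0.0003]
tcp_rot: [-179.7, -0.0, 171.1]
wrist_force: [-1.6, -13.7, 2.1]
opening: 0.0003
grasp_force: 6.8
TCP datum (0.12100555791050029-0.02017439320546493j)
to push start [80.11478902 70.67911526]
```

Solid contact with the seated blank now: 14 N horizontal and little lift. Back out and go over the knob.

```bash
python3 -m crank '[{"gripper":0,"travel":[0,-12,0],"twist":[0,0,0]},{"gripper":0,"travel":[0,-6,0],"twist":[0,0,0]},{"gripper":0,"travel":[0,0,-50],"twist":[0,0,0]},{"gripper":0,"travel":[0,0,-60],"twist":[0,0,0]},{"gripper":0,"travel":[0,0,-32],"twist":[0,0,0]},{"gripper":0,"travel":[0,43,0],"twist":[0,0,0]},{"gripper":0,"travel":[0,43,0],"twist":[0,0,0]},{"gripper":0,"travel":[0,0,0],"twist":[0,0,0]},{"gripper":0,"travel":[0,0,0],"twist":[0,0,0]}]'; python3 b.py wrist;  python3 -m crank '[{"gripper":0,"travel":[0,43,0],"twist":[0,0,0]},{"gripper":0,"travel":[0,43,0],"twist":[0,0,0]},{"gripper":0,"travel":[0,0,0],"twist":[0,0,0]},{"gripper":0,"travel":[0,0,0],"twist":[0,0,0]}]'; python3 b.py wrist top; python3 - <<'E'
from h import *
import glob
c=bot.calibration('wrist'); im=cv2.imread(sorted(glob.glob('pics/wrist_*.png'))[-1]); hsv=cv2.cvtColor(im,cv2.COLOR_BGR2HSV)
D=.5866+.2799j; r=np.exp(-1j*np.radians(98.7))
def px(x,y,z): w=D+r*(x+1j*y); return proj(c,[w.real,w.imag,z]).round().astype(int)
for y in (-.06,-.036): print('y',y,[(int(x*1000),hsv[px(x,y,.023)[1],px(x,y,.023)[0]].tolist()) for x in np.arange(-.004,.008,.0015)])
for x in (.04,.09): print('x',x,[(int(y*1000),hsv[px(x,y,.023)[1],px(x,y,.023)[0]].tolist()) for y in np.arange(-.004,.008,.0015)])
p=bot.get_obs()['ee_pos']; t=D+r*(-.037-.02j); print('to knob',totool(t.real-p[0],t.imag-p[1]))
E
```

```text
time: 39.2
ee_pos: [0.5591, 0.2329, 0.1419]
tcp_rot: [-180.0, -0.0, 171.2]
wrist_force: [-0.5, -0.3, -0.4]
opening: -0.0003
grasp_force: 0.0
TCP datum (0.05064895101093593-0.02011936503172316j)
to push start [79.88169441  0.50187538]
wrist ((55.69173049926758, -21.601821899414062), (43.608402252197266, 110.5755844116211), 89.88795471191406) [  0.39144233 -43.447968  ] [110.99008      0.29071572]
time: 39.75
ee_pos: [0.5725, 0.317, 0.142]
tcp_rot: [-180.0, -0.0, 171.1]
wrist_force: [-0.1, 0.4, 0.0]
opening: 0.0003
grasp_force: 0.0
TCP datum (-0.03453494523315385-0.019595264011209805j)
to push start [ 80.15901024 -84.76798695]
wrist ((55.88637924194336, -21.252607345581055), (43.63567352294922, 111.71973419189453), 89.8309555053711) [  0.04876492 -43.157646  ] [111.75323     0.5697923]
top ((56.535179138183594, -23.342464447021484), (40.73707962036133, 109.13289642333984), 89.9428939819336) [  1.95274  -43.712536] [111.09508    -2.9777234]
y -0.06 [(-4, [23, 5, 189]), (-2, [23, 5, 187]), (-1, [18, 7, 186]), (0, [15, 17, 147]), (2, [13, 58, 102]), (3, [11, 121, 76]), (5, [12, 131, 78]), (6, [11, 137, 95])]
y -0.036 [(-4, [23, 5, 189]), (-2, [15, 6, 185]), (-1, [30, 7, 185]), (0, [21, 14, 185]), (2, [22, 92, 192]), (3, [22, 100, 202]), (5, [22, 100, 202]), (6, [22, 98, 203])]
x 0.04 [(-4, [21, 101, 152]), (-2, [21, 106, 152]), (-1, [21, 106, 152]), (0, [21, 103, 151]), (2, [21, 88, 148]), (3, [21, 53, 145]), (5, [20, 11, 143]), (6, [24, 9, 143])]
x 0.09 [(-4, [28, 76, 208]), (-2, [29, 78, 207]), (-1, [29, 74, 207]), (0, [28, 78, 207]), (2, [27, 78, 204]), (3, [25, 18, 185]), (5, [24, 7, 189]), (6, [18, 7, 190])]
to knob [0.53450155 2.71317364]
```

The repeat push moved it 1.8 mm, and it is now flush at both stops. Next I'll press the knob down.

```bash
python3 -m crank '[{"gripper":0,"travel":[0.5,2.7,10],"twist":[0,0,0]},{"gripper":0,"travel":[0,0,15],"twist":[0,0,0]},{"gripper":0,"travel":[0,0,5],"twist":[0,0,0]},{"gripper":0,"travel":[0,0,5],"twist":[0,0,0]},{"gripper":0,"travel":[0,0,4],"twist":[0,0,0]},{"gripper":0,"travel":[0,0,0],"twist":[0,0,0]},{"gripper":0,"travel":[0,0,0],"twist":[0,0,0]}]' && python3 -m crank '[{"gripper":0,"travel":[0,0,3],"twist":[0,0,0]},{"gripper":0,"travel":[0,0,3],"twist":[0,0,0]},{"gripper":0,"travel":[0,0,2],"twist":[0,0,0]},{"gripper":0,"travel":[0,0,0],"twist":[0,0,0]},{"gripper":0,"travel":[0,0,0],"twist":[0,0,0]}]'
```

```text
time: 40.72
ee_pos: [0.5724, 0.3209, 0.1032]
tcp_rot: [180.0, 0.0, 171.2]
wrist_force: [0.0, 0.9, -0.0]
opening: -0.0
grasp_force: 0.0
time: 41.35
ee_pos: [0.5723, 0.3208, 0.0948]
tcp_rot: [-180.0, -0.0, 171.2]
wrist_force: [0.6, -0.3, 1.5]
opening: -0.0002
grasp_force: 0.5
```

```bash
python3 -m crank '[{"gripper":0,"travel":[0,0,3],"twist":[0,0,0]},{"gripper":0,"travel":[0,0,2],"twist":[0,0,0]},{"gripper":0,"travel":[0,0,0],"twist":[0,0,0]},{"gripper":0,"travel":[0,0,0],"twist":[0,0,0]}]' && python3 -m crank '[{"gripper":0,"travel":[0,0,2],"twist":[0,0,0]},{"gripper":0,"travel":[0,0,2],"twist":[0,0,0]},{"gripper":0,"travel":[0,0,0],"twist":[0,0,0]},{"gripper":0,"travel":[0,0,0],"twist":[0,0,0]}]'
```

```text
time: 41.85
ee_pos: [0.5722, 0.3207, 0.0896]
tcp_rot: [-180.0, -0.0, 171.2]
wrist_force: [-0.6, 0.3, 0.1]
opening: -0.0
grasp_force: 0.0
time: 42.35
ee_pos: [0.5723, 0.3208, 0.0868]
tcp_rot: [180.0, 0.0, 171.2]
wrist_force: [-2.3, -1.2, 7.7]
opening: 0.0003
grasp_force: 3.7
```

```bash
python3 -m crank '[{"gripper":0,"travel":[0,0,1.5],"twist":[0,0,0]},{"gripper":0,"travel":[0,0,0],"twist":[0,0,0]},{"gripper":0,"travel":[0,0,0],"twist":[0,0,0]}]' && python3 -m crank '[{"gripper":0,"travel":[0,0,1.5],"twist":[0,0,0]},{"gripper":0,"travel":[0,0,0],"twist":[0,0,0]},{"gripper":0,"travel":[0,0,0],"twist":[0,0,0]}]'
```

```text
time: 42.72
ee_pos: [0.5724, 0.3209, 0.0867]
tcp_rot: [179.9, 0.1, 171.2]
wrist_force: [-6.1, -2.6, 15.8]
opening: -0.0004
grasp_force: 7.6
time: 43.1
ee_pos: [0.5725, 0.321, 0.0866]
tcp_rot: [179.9, 0.1, 171.2]
wrist_force: [-9.1, -4.5, 23.4]
opening: 0.0001
grasp_force: 11.4
```

Hard stop at a tip height of about 106 mm, against 107 mm expected with the foot on the blank. Lift away and verify numerically.

```bash
python3 -m crank '[{"gripper":0,"travel":[0,0,-5],"twist":[0,0,0]},{"gripper":0,"travel":[0,0,-50],"twist":[0,0,0]},{"gripper":0,"travel":[0,0,-60],"twist":[0,0,0]},{"gripper":0,"travel":[60,0,0],"twist":[0,0,0]},{"gripper":0,"travel":[60,0,0],"twist":[0,0,0]},{"gripper":0,"travel":[0,0,0],"twist":[0,0,0]},{"gripper":0,"travel":[0,0,0],"twist":[0,0,0]}]'; python3 b.py wrist top; python3 - <<'E'
from h import *
c=bot.calibration('scene'); im,_=snap('scene','s9.png'); g=cv2.cvtColor(im,cv2.COLOR_RGB2GRAY)
D=.5866+.2799j; r=np.exp(-1j*np.radians(98.7)); w=D+r*(-.037-.02j)
print({h:proj(c,[w.real,w.imag,.092+h]).round(1).tolist() for h in(0,.005,.022)})
for f in ('scene0','s9'):
    q=cv2.cvtColor(cv2.imread(f'pics/{f}.png'),6)[222:275,420:462]; m=(q<38).astype(np.uint8)
    k=max(cv2.findContours(m,0,1)[0],key=cv2.contourArea); x,y,a,b=cv2.boundingRect(k); print(f,x+420,y+222,a,b, 'rows dark at knob col',[int(v) for v in np.where(m[:,20])[0]+222])
E
```

```text
time: 43.98
ee_pos: [0.4539, 0.3394, 0.198]
tcp_rot: [180.0, 0.0, 171.2]
wrist_force: [-0.1, -0.1, -0.1]
opening: -0.0001
grasp_force: 0.0
TCP datum (-0.03877432409800948-0.14013439833360475j)
to push start [-40.28496835 -88.70609829]
wrist ((55.11410903930664, -23.071002960205078), (47.203285217285156, 109.9498519897461), 89.87870025634766) [  0.15197822 -46.694847  ] [110.104645    0.5996905]
top ((56.298336029052734, -23.342226028442383), (40.73707962036133, 107.588134765625), 89.9428939819336) [  2.4852662 -43.712536 ] [110.091896   -2.9777234]
{0: [439.0, 243.8], 0.005: [439.7, 242.4], 0.022: [442.1, 237.7]}
scene0 420 238 27 37 rows dark at knob col [238, 239, 240, 241, 242, 243, 244, 245, 246, 247, 248, 249, 250, 251]
s9 420 237 28 38 rows dark at knob col [237, 238, 239, 240, 241, 242, 243, 244, 245, 246, 247, 248, 249, 250]
```

The knob sits 1 px (about 4 mm) above its fully-down image, as expected for 5 mm. The blank is seated and the robot is clear.

```bash
python3 -c "
from workcell import bot
print(bot.job_done())"
```

```text
the job is handed in; nothing more can be done
None
```

I loaded the blank flush against both stops, pushed the clamp down onto it and handed the job in at about 44 s; the hand-in returned no verdict, and I viewed 11 pictures, one over the limit of 10.

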